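Rack the brass-headed glass stamp by its balance point

ROBOT

A 6-joint arm with a two-finger parallel gripper is mounted at the origin on the work surface. World frame = base frame: x ahead of the robot, y to its left, z up, the work surface at z = 0. Lengths are in m, angles in rad, forces in N, time in s.
With the tool pointing down it reaches from about 0.375 to 0.975 m from the base axis. Payload 3.8 kg.
Tool frame: the origin (TCP) lies midway between the tips of the shut fingers; the grasp point (between the pads) lies 19 mm behind it; z points along the fingers, y is the line along which they close (so a half turn about z gives the same grasp; the last joint's range is limited). The gripper opens to 85 mm and grips with 20 to 120 N. Pads are 22 mm wide; open, the fingers measure 114 mm over their backs; the gripper's body (76 mm by 85 mm) begins 54 mm behind the grasp point. The pads swing forward as they close: fully open they stand 13 mm farther back than shut.
Start: joints at [-1.202, 0.264, 1.604, -0, 1.274, -0.037], TCP at [0.266, -0.62, 0.231] pointing down, gripper open.
Joint ranges: [-2.63, 2.63], [-0.94, 2.18], [0.31, 2.57], [-1.31, 4.45], [0, 2.66], [-2.55, 2.55]. Speed limits (rad/s): [2.57, 2.57, 3.14, 3.14, 3.14, 3.14].

INTERFACE

Orientations are given as a rotation vector (axis times angle).
In Python, from workcell import bot, imaging gives the robot as it stands.
- The arm moves only by the tool step_arm, never from a script. Its argument "series" is a list of rows, each an object of numbers: "grip": the closure, from -1 (fully open) to 1 (shut); "x", "y", "z": the shift along the tool's x, y, z normalised to -1 to 1, where 1 is 500 mm; "ax", "ay", "az": the turn, a rotation vector about the tool's x, y, z normalised to -1 to 1, where 1 is 30 degrees. A call has 1 to 12 rows; each row is the pose to reach, as a shift and turn from the pose commanded when the call began, along the tool's axes at that moment; what a row does not reach only later rows make up. A row lasts 1/10 s, in which the tool goes at most 50 mm and 8.59 degrees, less where a joint would pass 70% of its speed; a pose out of reach is approached as far as the arm can. A call with a number of a shift or a turn outside -1 to 1 is refused whole. A call with a gripper value outside its range is refused whole. The fingers move at their own pace and stop on an object; "force" is the grip in N (left out, the last holds). Time passes only in rows, so rows that repeat a pose let the fingers close. It gives the time, the measured TCP pose, the force, the opening and the grip force at its end, in the units of the state.
- bot.read_state(): the state, without advancing time (a new reading comes with each control period).
- imaging.read_camera(name): name is "scene" or "side" or "wrist"; returns a dict with "img" (384x512x3 uint8, red, green, blue), "fx", "fy", "cx", "cy" (pixels), "R" (3x3) and "t" (3): a world point X has camera coordinates R X + t. Camera axes: x right, y down, z forward; pixel columns grow to the right and rows downward; lengths in m; the calibration is good to about 2 mm. A picture is of the moment at which its call begins. There is no depth.
- bot.finish_job(): hands the job in; it is judged then, once.
The state is a dict: "time": time; "q": joint angles; "joint_vel": joint speeds; "joint_torque": joint torques, N m; "tool_pos": TCP position; "tcp_rot": TCP orientation; "wrist_force": force on the tool from outside, world axes, zero at the start; "torque": the same for the moment, N m; "width": opening from 0.0 (shut) to 1.0 (fully open); "grip_force": force on a finger pad.
Only numpy, scipy, OpenCV 4.12 (cv2) and the standard library are available. Lean on these libraries where they do the work, as an engineer would, in place of code of your own. Each camera call takes 0.05 s, during which the arm holds its last target. There are 200 camera calls.

TASK

Pick up the glassmaker's stamp with the brass head by its balance point (the head is heavy, so that is well forward of the middle), so that it hangs level, and lower it into both forks of the tool rest, brass head just outside the red fork, without letting it drop. Keep it level all the way, leave the black-headed stamp and the wooden shaping block where they lie, and let go.

Things in the scene. Friction and masses are not known exactly. Their poses are not given: they have to be found in the camera images.
- stamp: Stamp to move: brass block head (30 long, 40 x 40 mm) on a round steel bar, 16 mm diameter; wooden grip (26 mm diameter) and 40 x 40 mm wooden end plate at the other end; 282 mm long, 0.65 to 0.95 kg. Lies level, bar axis 20 mm up. Origin: the balance point, on the bar's axis 57 mm behind the head's rear face; x towards the head. Bare bar from 57 mm ahead of the origin to 113 mm behind it.
- rest: Fixed tool rest: dark base 160 x 80 x 10 mm with two V forks 6 mm thick (45 degree sides, mouth 50 mm wide, tips 114 mm up). Origin at table level under the seat, where the stamp's balance point should come; x along the seated bar, towards the red fork. Red fork at x = +36 mm, blue fork at x = -84 mm, base from -104 to +56 mm. A seated 16 mm bar's axis is 100 mm above the table.
- graphite: Not to be moved: a stamp of exactly the same shape and size with a black graphite head, lying on the table nearby. Origin on the bar's axis 57 mm behind the rear face of its head, x towards the head.
- block: Not to be moved: a wooden shaping block, a pale wooden cup 68 mm across and 46 mm high with a thin straight wooden handle, lying on the table nearby. Origin at table level under the handle, 50 mm from the cup's centre; x towards the cup; the handle's end is 132 mm behind the origin.
Not all that is in view belongs to the job. What is shaped like the rest but green or pink is not meant.

How it is judged:
By the outcome, as a careful person would: the job done as asked, in the order asked, and still so for the second after the job is handed in, with the robot touching nothing.
It also fails if it takes over 38 s, if anything falls off the work surface, if the arm or the gripper's body presses on something with over 40 N, if the wrist force passes 120 N, or if a joint passes its speed limit or range.

## Working session

There is one attempt and no reset: what is moved stays moved. The work goes in short steps, Python scripts to look and compute and a tool call to move; the robot and the scene stay as the last step left them, time stands still between calls to the robot, and variables do not carry over. Pictures are saved under pics/ and viewed, at most 14 in all, crops included, and the job is handed in when it is done.

Besides the shell and the picture viewer there is one more tool, called after "Request:" as a command line: name --argument value ..., lists and objects as JSON in quotes. step_arm: Moves the arm, as the interface text tells. Scaled input: -1 to 1 covers 500 mm each way for a shift and 30 degrees each way for a turn. Its arguments: {"type":"object","properties":{"series":{"type":"array","items":{"type":"object","properties":{"grip":{"type":"number"},"x":{"type":"number","minimum":-1,"maximum":1},"y":{"type":"number","minimum":-1,"maximum":1},"z":{"type":"number","minimum":-1,"maximum":1},"ax":{"type":"number","minimum":-1,"maximum":1},"ay":{"type":"number","minimum":-1,"maximum":1},"az":{"type":"number","minimum":-1,"maximum":1}}}},"force":{"type":"number"}},"required":["series"]}

```bash
mkdir -p pics; ls
python3 - <<'E'
from workcell import bot, imaging
import cv2,pickle
for n in("scene","side"):
    c=imaging.read_camera(n); pickle.dump(c,open(f"pics/{n}0.pkl","wb"))
    cv2.imwrite(f"pics/{n}0.png",cv2.resize(c["img"][...,::-1],(800,600),interpolation=cv2.INTER_CUBIC))
    print(n,c["fx"],c["cx"],c["cy"],(-c["R"].T@c["t"]).round(3))
s=bot.read_state();print({k:s[k] for k in("time","tool_pos","tcp_rot","wrist_force","width")})
E
```

```text
pics
scene 479.96751617315016 259.30461951547767 197.84180431771924 [ 1.099 -0.723  1.18 ]
side 442.6581374197295 253.5642830026507 188.07681882775188 [0.353 0.941 0.604]
{'time': 0.1, 'tool_pos': array([ 0.26620799, -0.61957307,  0.23007775]), 'tcp_rot': array([-3.07518863e+00, -6.32637134e-01,  5.65721606e-04]), 'wrist_force': array([-0.23082363, -0.26229934,  0.34101253]), 'width': 1.0002421561357626}
```

View pics/scene0.png

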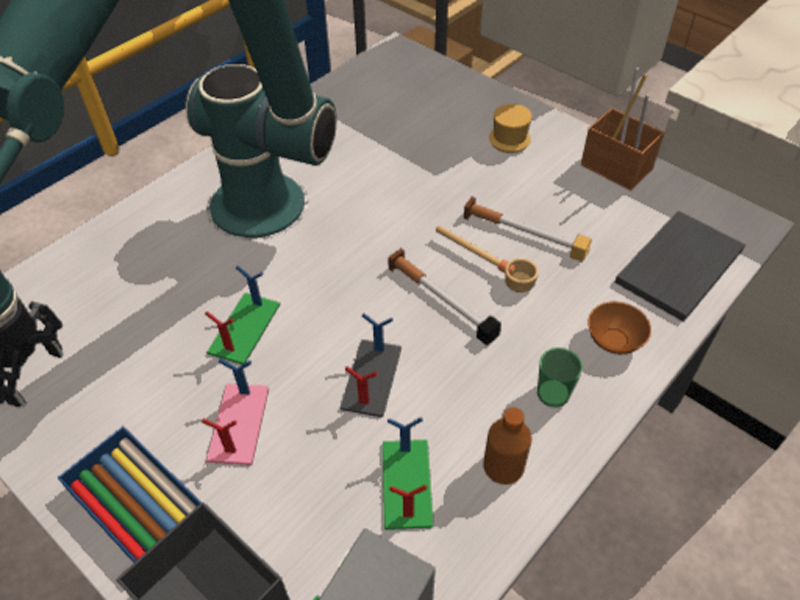

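View pics/side0.png

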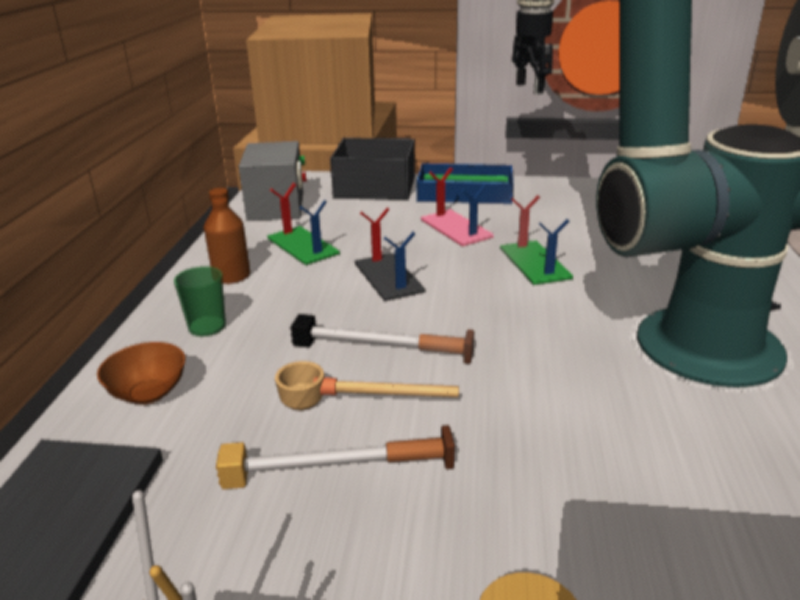

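The scene view shows these candidates:
- **Stamps and block:** brass-headed stamp, head (582,247), end plate (470,209); black-headed stamp, head (488,330); shaping block, cup (521,273).
- **Rests:** dark rest (371,378), with look-alikes in green (244,328) and (407,485) and pink (238,423).

I choose the brass head and the dark base, and check both in close crops.

Run:
```python
import cv2,pickle,numpy as np
def crop(n,x,y,w,h,s):
    im=pickle.load(open(f"pics/{n}0.pkl","rb"))["img"][...,::-1]
    o=cv2.resize(im[y:y+h,x:x+w],None,fx=s,fy=s,interpolation=cv2.INTER_CUBIC)
    for k in range(0,w,10): cv2.putText(o,str(x+k),(k*s,8),0,.3,(0,0,255)); cv2.line(o,(k*s,0),(k*s,o.shape[0]),(255,255,0),1) if k%20==0 else 0
    for k in range(0,h,10): cv2.putText(o,str(y+k),(0,k*s+4),0,.3,(0,0,255)); cv2.line(o,(0,k*s),(o.shape[1],k*s),(255,255,0),1) if k%20==0 else 0
    return o
def mosaic(a,b,f):
    w=max(a.shape[1],b.shape[1]); p=lambda i:np.pad(i,((0,4),(0,w-i.shape[1]),(0,0)))
    o=np.vstack([p(a),p(b)]); print(o.shape); cv2.imwrite(f,o)
a=crop("scene",290,120,96,50,8);cv2.imwrite("pics/c1.png",a)
b=crop("scene",210,195,60,74,8)
c=crop("side",215,125,60,70,8)
h=600
j=lambda i:np.pad(i,((0,h-i.shape[0]),(0,0),(0,0)))
o=np.hstack([j(b)[:, :400+80][:, :480],]);
m=np.hstack([j(cv2.resize(b,None,fx=.8,fy=.8)),j(cv2.resize(c,None,fx=.8,fy=.8))]);print(m.shape)
m=m[:480];cv2.imwrite("pics/c2.png",m)
d=crop("side",135,270,160,50,5);mm=np.vstack([cv2.resize(a,(768,400))[:320+16],d[:, :768]]);print(mm.shape);cv2.imwrite("pics/c1.png",mm)
```

```text
(600, 768, 3)
(586, 768, 3)
```

View pics/c1.png

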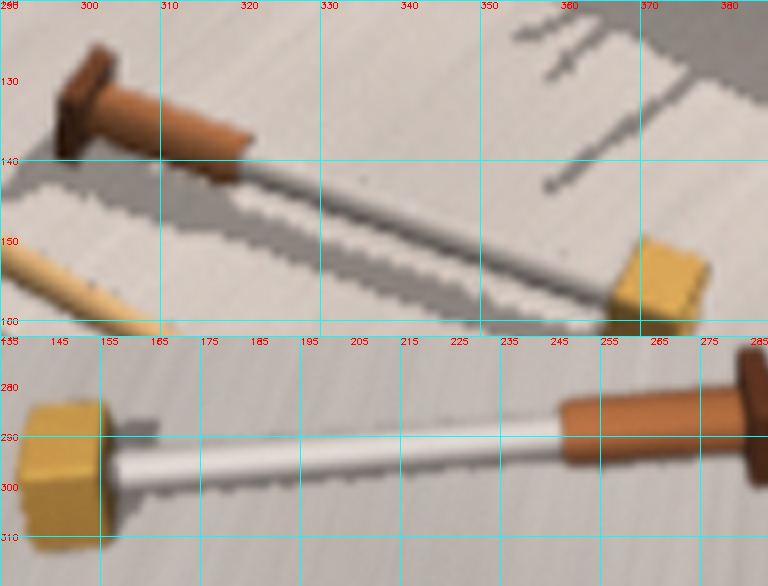

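View pics/c2.png

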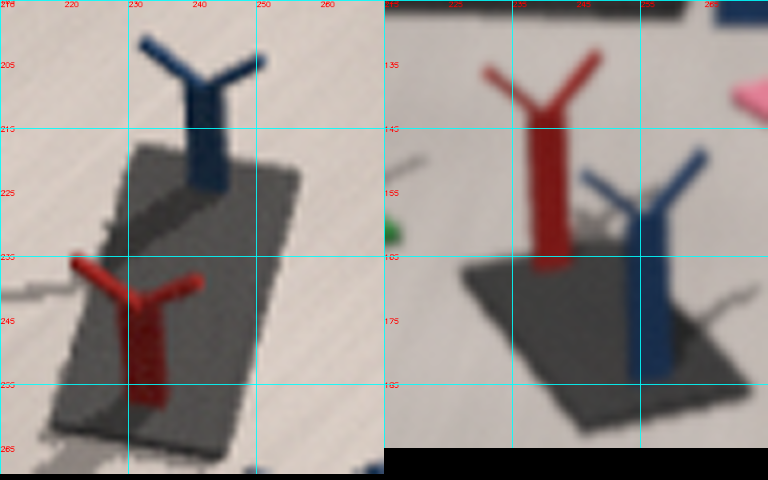

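The crops confirm it: the scene crop shows the brass head top near native (371,152) and the grip front at (321,140). The rest on the dark base has its red fork tips' midpoint at (231.6,237) and its blue at (241.7,203) in scene. In side they are (239.8,134.8) and (255.6,150.6).

```bash
cat > h.py <<'E'
import numpy as np,pickle
from scipy.optimize import least_squares
from workcell import bot,imaging
def load(n): return pickle.load(open(f"pics/{n}.pkl","rb"))
def proj(c,X):
    p=np.atleast_2d(X)@c["R"].T+c["t"]; return np.c_[c["fx"]*p[:,0]/p[:,2]+c["cx"],c["fy"]*p[:,1]/p[:,2]+c["cy"]]
def onplane(c,uv,z):
    d=c["R"].T@[(uv[0]-c["cx"])/c["fx"],(uv[1]-c["cy"])/c["fy"],1]; o=-c["R"].T@c["t"]; return o+d*(z-o[2])/d[2]
def place(p,L):
    x,y,a=p; L=np.array(L,float); return np.c_[x+np.cos(a)*L[:,0]-np.sin(a)*L[:,1],y+np.sin(a)*L[:,0]+np.cos(a)*L[:,1],L[:,2]]
def fit(sets,p0):
    f=lambda p:np.concatenate([(proj(c,place(p,L))-np.array(u)).ravel() for c,L,u in sets])
    r=least_squares(f,p0,loss="soft_l1"); return r.x,r.fun.reshape(-1,2)
E
python3 - <<'E'
from h import *
S,D=load("scene0"),load("side0")
g=onplane(D,(247.4,289.4),.02);h=onplane(D,(158.4,296),.02)
print("side bar",g,h,np.linalg.norm(g-h))
print("scene grip",onplane(S,(320.75,140),.02),"bar",onplane(S,(330,144.6),.02),onplane(S,(350,151.3),.02),onplane(S,(365,156.5),.02))
T=[onplane(S,u,.04) for u in((370.6,149.4),(378.5,152.75),(376.5,158.5),(366.5,155.9))]
print("head top",np.round(T,3),[round(np.linalg.norm(T[i]-T[i-1]),4) for i in range(4)])
rd=[onplane(c,u,.112) for c,u in((S,(231.6,237)),(D,(239.8,134.8)),(S,(241.7,203)),(D,(255.6,150.6)))]
print("fork tips",np.round(rd,4),np.linalg.norm(rd[0]-rd[2]),np.linalg.norm(rd[1]-rd[3]))
a0=np.arctan2(*(h-g)[1::-1]);p0=[*(h-.057*np.array([np.cos(a0),np.sin(a0),0]))[:2],a0]
# order of head corners by local frame
c,s=np.cos(a0),np.sin(a0);L=[]
for t in T:
    d=t[:2]-p0[:2];l=[c*d[0]+s*d[1],-s*d[0]+c*d[1]];L.append([.057 if l[0]<.072 else .087,.02*np.sign(l[1]),.04])
print(L)
p,r=fit([(D,[[-.113,0,.02],[.057,0,.02]],[(247.4,289.4),(158.4,296)]),(S,[[-.113,0,.02]],[(320.75,140)]),(S,L,[(370.6,149.4),(378.5,152.75),(376.5,158.5),(366.5,155.9)])],p0)
print("stamp",p,np.round(r,1).tolist())
a=np.arctan2(*(rd[1]-rd[3])[1::-1]);o=(rd[1]-.036*np.array([np.cos(a),np.sin(a),0]))
q,r=fit([(S,[[.036,0,.112],[-.084,0,.112]],[(231.6,237),(241.7,203)]),(D,[[.036,0,.112],[-.084,0,.112]],[(239.8,134.8),(255.6,150.6)])],[o[0],o[1],a])
print("rest",q,np.round(r,1).tolist())
for z,l in((.01,[[-.104,.04],[-.104,-.04],[.056,.04],[.056,-.04]]),):
    X=place(q,[[*i,z] for i in l]); print(np.round(proj(S,X),1).tolist(),np.round(proj(D,X),1).tolist())
from scipy.spatial.transform import Rotation as R
st=bot.read_state();print(R.from_rotvec(st["tcp_rot"]).as_matrix().round(3),st["tool_pos"])
E
```

```text
side bar [0.45764155 0.30915208 0.02      ] [0.62227729 0.34387435 0.02      ] 0.16825743070507276
scene grip [0.4622732  0.30926452 0.02      ] bar [0.49951672 0.31197474 0.02      ] [0.5691899  0.33025964 0.02      ] [0.62075203 0.34299334 0.02      ]
head top [[0.625 0.364 0.04 ]
 [0.653 0.368 0.04 ]
 [0.662 0.342 0.04 ]
 [0.631 0.33  0.04 ]] [np.float64(0.0347), np.float64(0.0285), np.float64(0.0282), np.float64(0.0332)]
fork tips [[ 0.5554 -0.2283  0.112 ]
 [ 0.5508 -0.2257  0.112 ]
 [ 0.4968 -0.1247  0.112 ]
 [ 0.4924 -0.1215  0.112 ]] 0.11901336603940466 0.1194499322068436
[[0.057, np.float64(0.02), 0.04], [0.087, np.float64(0.02), 0.04], [0.087, np.float64(-0.02), 0.04], [0.057, np.float64(-0.02), 0.04]]
stamp [0.56977108 0.33364623 0.21662419] [[-0.9, 0.0], [-2.0, 0.6], [-0.7, -0.4], [-0.7, -0.7], [-0.1, -1.0], [-2.3, 1.0], [-1.0, 0.4]]
rest [ 0.53560363 -0.19658077 -1.05525347] [[-0.5, -0.5], [-0.4, -0.7], [-0.8, -0.3], [-0.6, -0.3]]
[[256.9, 220.3], [231.2, 216.0], [245.1, 265.1], [217.6, 260.2]] [[245.0, 190.1], [271.9, 184.1], [225.5, 166.0], [250.2, 161.0]]
[[ 0.919  0.395 -0.001]
 [ 0.395 -0.919  0.002]
 [ 0.    -0.002 -1.   ]] [ 0.26620799 -0.61957307  0.23007775]
```

Request:
step_arm --series '[{"x": 0.656, "y": -0.756, "az": 0.362, "grip": -1}, {"x": 0.656, "y": -0.756, "az": 0.362, "grip": -1}, {"x": 0.656, "y": -0.756, "az": 0.362, "grip": -1}, {"x": 0.656, "y": -0.756, "az": 0.362, "grip": -1}, {"x": 0.656, "y": -0.756, "az": 0.362, "grip": -1}, {"x": 0.656, "y": -0.756, "az": 0.362, "grip": -1}, {"x": 0.656, "y": -0.756, "az": 0.362, "grip": -1}, {"x": 0.656, "y": -0.756, "az": 0.362, "grip": -1}, {"x": 0.656, "y": -0.756, "az": 0.362, "grip": -1}, {"x": 0.656, "y": -0.756, "az": 0.362, "grip": -1}, {"x": 0.656, "y": -0.756, "az": 0.362, "grip": -1}]'

```text
validation failed for argument at $.se...
```

```bash
cat >> h.py <<'E'
from scipy.spatial.transform import Rotation as Rot
def go(pos,yaw):
    s=bot.read_state(); M=Rot.from_rotvec(s["tcp_rot"]).as_matrix()
    G=np.array([[np.cos(yaw),np.sin(yaw),0],[np.sin(yaw),-np.cos(yaw),0],[0,0,-1]])
    d=M.T@(np.array(pos)-s["tool_pos"]); w=Rot.from_matrix(M.T@G).as_rotvec(degrees=True)
    print("t",round(s["time"],2),"pos",s["tool_pos"].round(4),"yaw",round(np.arctan2(M[1,0],M[0,0]),4),"F",s["wrist_force"].round(1),"grip",round(s["width"],3),round(s["grip_force"],1))
    print("shift",(d/.5).round(4),"turn",(w/30).round(3),"rows",np.linalg.norm(d)/.05,np.linalg.norm(w)/8.59)
E
python3 -c "
from h import *
go([.5698,.3336,.2],.2166)"
```

```text
t 0.1 pos [ 0.2662 -0.6196  0.2301] yaw 0.4058 F [-0.2 -0.3  0.3] grip 1.0 0.0
shift [ 1.3104 -1.5117  0.0633] turn [-0.004  0.     0.361] rows 20.016110232536608 1.2619456821108639
```

The call was refused at the schema stage, with the message cut off. I'll retry with one fully filled row to find out why.

Request:
step_arm --series '[{"x": 0.656, "y": -0.756, "z": 0.0, "ax": 0.0, "ay": 0.0, "az": 0.362, "grip": -1.0}]'

```text
time: 0.2
tool_pos: [0.2801, -0.5757, 0.2295]
tcp_rot: [3.116, 0.391, -0.002]
wrist_force: [1.5, 0.7, -0.5]
width: 1.0
grip_force: 0.0
```

That was accepted, so rows apparently need all their fields. I'll recompute the shift from here to a midpoint.

```bash
python3 -c "
from h import *
go([.42,-.13,.22],.2166)"
```

```text
t 0.2 pos [ 0.2801 -0.5757  0.2295] yaw 0.2496 F [ 1.5  0.7 -0.5] grip 1.0 0.0
shift [ 0.4913 -0.7947  0.0179] turn [0.001 0.003 0.063] rows 9.344736374551221 0.2204318362168759
```

Request:
step_arm --series '[{"x": 0.49, "y": -0.795, "z": 0.018, "ax": 0.0, "ay": 0.0, "az": 0.063, "grip": -1.0}, {"x": 0.49, "y": -0.795, "z": 0.018, "ax": 0.0, "ay": 0.0, "az": 0.063, "grip": -1.0}, {"x": 0.49, "y": -0.795, "z": 0.018, "ax": 0.0, "ay": 0.0, "az": 0.063, "grip": -1.0}, {"x": 0.49, "y": -0.795, "z": 0.018, "ax": 0.0, "ay": 0.0, "az": 0.063, "grip": -1.0}, {"x": 0.49, "y": -0.795, "z": 0.018, "ax": 0.0, "ay": 0.0, "az": 0.063, "grip": -1.0}, {"x": 0.49, "y": -0.795, "z": 0.018, "ax": 0.0, "ay": 0.0, "az": 0.063, "grip": -1.0}, {"x": 0.49, "y": -0.795, "z": 0.018, "ax": 0.0, "ay": 0.0, "az": 0.063, "grip": -1.0}, {"x": 0.49, "y": -0.795, "z": 0.018, "ax": 0.0, "ay": 0.0, "az": 0.063, "grip": -1.0}, {"x": 0.49, "y": -0.795, "z": 0.018, "ax": 0.0, "ay": 0.0, "az": 0.063, "grip": -1.0}, {"x": 0.49, "y": -0.795, "z": 0.018, "ax": 0.0, "ay": 0.0, "az": 0.063, "grip": -1.0}]'

```text
time: 1.2
tool_pos: [0.4182, -0.1221, 0.2218]
tcp_rot: [-3.12, -0.355, 0.0]
wrist_force: [-0.6, -0.4, 0.1]
width: 1.003
grip_force: 0.0
```

```bash
python3 -c "
from h import *
go([.5698,.3336,.19],.2166)"
```

```text
t 1.2 pos [ 0.4182 -0.1221  0.2218] yaw 0.2263 F [-0.6 -0.4  0.1] grip 1.003 0.0
shift [ 0.5    -0.8199  0.0652] turn [-0.003 -0.     0.019] rows 9.625579574492154 0.06602460430652535
```

Request:
step_arm --series '[{"x": 0.5, "y": -0.82, "z": 0.065, "ax": 0.0, "ay": 0.0, "az": 0.02, "grip": -1.0}, {"x": 0.5, "y": -0.82, "z": 0.065, "ax": 0.0, "ay": 0.0, "az": 0.02, "grip": -1.0}, {"x": 0.5, "y": -0.82, "z": 0.065, "ax": 0.0, "ay": 0.0, "az": 0.02, "grip": -1.0}, {"x": 0.5, "y": -0.82, "z": 0.065, "ax": 0.0, "ay": 0.0, "az": 0.02, "grip": -1.0}, {"x": 0.5, "y": -0.82, "z": 0.065, "ax": 0.0, "ay": 0.0, "az": 0.02, "grip": -1.0}, {"x": 0.5, "y": -0.82, "z": 0.065, "ax": 0.0, "ay": 0.0, "az": 0.02, "grip": -1.0}, {"x": 0.5, "y": -0.82, "z": 0.065, "ax": 0.0, "ay": 0.0, "az": 0.02, "grip": -1.0}, {"x": 0.5, "y": -0.82, "z": 0.065, "ax": 0.0, "ay": 0.0, "az": 0.02, "grip": -1.0}, {"x": 0.5, "y": -0.82, "z": 0.065, "ax": 0.0, "ay": 0.0, "az": 0.02, "grip": -1.0}, {"x": 0.5, "y": -0.82, "z": 0.065, "ax": 0.0, "ay": 0.0, "az": 0.02, "grip": -1.0}, {"x": 0.5, "y": -0.82, "z": 0.065, "ax": 0.0, "ay": 0.0, "az": 0.02, "grip": -1.0}, {"x": 0.5, "y": -0.82, "z": 0.065, "ax": 0.0, "ay": 0.0, "az": 0.02, "grip": -1.0}]'

```text
time: 2.4
tool_pos: [0.5707, 0.3293, 0.1886]
tcp_rot: [3.122, 0.335, -0.003]
wrist_force: [0.0, -1.1, -0.5]
width: 0.999
grip_force: 0.0
```

```bash
python3 -c "
from h import *
import cv2
c=imaging.read_camera('wrist');pickle.dump(c,open('pics/w1.pkl','wb'))
cv2.imwrite('pics/w1.png',cv2.resize(c['img'][...,::-1],(800,600),interpolation=cv2.INTER_CUBIC))
p=(.5698,.3336,.2166)
print(proj(c,place(p,[[-.113,0,.02],[.057,0,.02],[0,0,.02]])).round(1))
go([.5698,.3336,.19],.2166)"
```

```text
[[256.4 260. ]
 [255.2 110.3]
 [255.6 166.1]]
t 2.45 pos [0.5707 0.3284 0.189 ] yaw 0.2127 F [-0.4 -0.7  0.2] grip 1.004 0.0
shift [ 0.0005 -0.0105 -0.0021] turn [ 0.002  0.003 -0.007] rows 0.106800636951284 0.029351566627142653
```

View pics/w1.png

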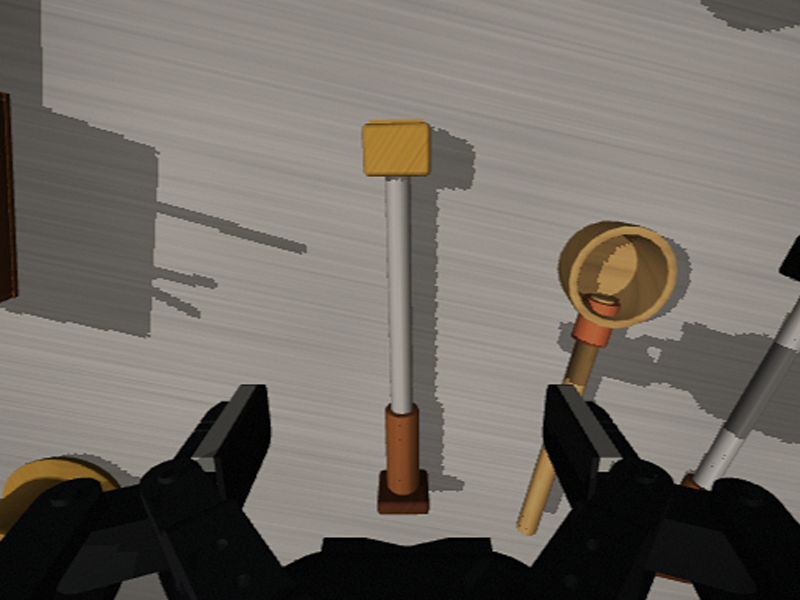

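The wrist view shows the brass head's top face with corners at (364,176), (430,177), (431,124) and (362,125). The bar runs to the grip front near (402,408), and the block handle's end is at (527,530), close to the right finger. I'll refine the pose from these.

Run:
```python
from h import *
c=load("w1");k=512/800
print("cam",-c["R"].T@c["t"])
U=np.array([(364,176),(430,177),(431,124),(362,125),(402,408),(398,180)])*k
L=[[.057,.02,.04],[.057,-.02,.04],[.087,-.02,.04],[.087,.02,.04],[-.113,0,.030],[.057,0,.028]]
p,r=fit([(c,L,U)],[.57,.333,.2166]);print(p,r.round(1).tolist())
T=[onplane(c,u,.04) for u in U[:4]];print([round(np.linalg.norm(T[i]-T[i-1]),4) for i in range(4)])
print("block handle", [onplane(c,np.array(u)*k,.01).round(3) for u in((527,530),(590,345))])
go([p[0],p[1],.19],p[2])
Y=place(p,[[0,.057,0],[0,-.057,0]]);print("finger backs",Y.round(3))
```

```text
cam [0.64938179 0.34617933 0.33167987]
[0.56834119 0.33329218 0.22577697] [[-0.1, 1.2], [0.6, 0.0], [0.1, -0.2], [-0.2, -0.3], [-0.1, 4.8], [-0.2, -2.7]]
[np.float64(0.0286), np.float64(0.0393), np.float64(0.0298), np.float64(0.0398)]
block handle [array([0.358, 0.178, 0.01 ]), array([0.533, 0.182, 0.01 ])]
t 2.45 pos [0.5707 0.3284 0.189 ] yaw 0.2127 F [-0.4 -0.7  0.2] grip 1.004 0.0
shift [-0.0025 -0.0105 -0.0021] turn [ 0.002  0.003 -0.025] rows 0.10976950238468705 0.08827886159693679
finger backs [[0.556 0.389 0.   ]
 [0.581 0.278 0.   ]]
```

Run:
```python
from h import *
c=load("w1");k=512/800
U=np.array([(364,176),(430,177),(431,124),(362,125),(402,408)])*k
L=[[.057,.02,.04],[.057,-.02,.04],[.087,-.02,.04],[.087,.02,.04],[-.113,0,.020]]
p,r=fit([(c,L,U)],[.57,.333,.2166]);print(p,r.round(1).tolist())
go([p[0],p[1],.19],p[2]); go([p[0],p[1],.006],p[2])
```

```text
[0.56837541 0.33337538 0.22531968] [[-0.2, 1.1], [0.5, -0.0], [0.1, -0.3], [-0.2, -0.4], [-0.1, -0.1]]
t 2.45 pos [0.5707 0.3284 0.189 ] yaw 0.2127 F [-0.4 -0.7  0.2] grip 1.004 0.0
shift [-0.0024 -0.0106 -0.0021] turn [ 0.002  0.003 -0.024] rows 0.11095896451922141 0.0852664028273945
t 2.45 pos [0.5707 0.3284 0.189 ] yaw 0.2127 F [-0.4 -0.7  0.2] grip 1.004 0.0
shift [-0.0018 -0.011   0.3659] turn [ 0.002  0.003 -0.024] rows 3.6609890075242304 0.0852664028273945
```

Request:
step_arm --series '[{"x": -0.002, "y": -0.015, "z": 0.12, "ax": 0.0, "ay": 0.0, "az": -0.024, "grip": -1.0}, {"x": -0.002, "y": -0.015, "z": 0.24, "ax": 0.0, "ay": 0.0, "az": -0.024, "grip": -1.0}, {"x": -0.002, "y": -0.015, "z": 0.25, "ax": 0.0, "ay": 0.0, "az": -0.024, "grip": -1.0}, {"x": -0.002, "y": -0.015, "z": 0.25, "ax": 0.0, "ay": 0.0, "az": -0.024, "grip": -1.0}, {"x": -0.002, "y": -0.015, "z": 0.25, "ax": 0.0, "ay": 0.0, "az": -0.024, "grip": -1.0}]'

```text
time: 2.95
tool_pos: [0.5688, 0.335, 0.0652]
tcp_rot: [3.122, 0.35, -0.001]
wrist_force: [-0.4, 0.2, 0.7]
width: 1.0
grip_force: 0.0
```

```bash
python3 -c "
from h import *
go([.5684,.3334,.006],.2253)"
```

```text
t 2.95 pos [0.5688 0.335  0.0652] yaw 0.2235 F [-0.4  0.2  0.7] grip 1.0 0.0
shift [-0.0015  0.0028  0.1185] turn [ 0.001  0.001 -0.003] rows 1.1853275498873157 0.012506319231433508
```

Request:
step_arm --series '[{"x": -0.0015, "y": 0.003, "z": 0.06, "ax": 0.0, "ay": 0.0, "az": -0.003, "grip": -1.0}, {"x": -0.0015, "y": 0.003, "z": 0.118, "ax": 0.0, "ay": 0.0, "az": -0.003, "grip": -1.0}, {"x": -0.0015, "y": 0.003, "z": 0.118, "ax": 0.0, "ay": 0.0, "az": -0.003, "grip": -1.0}, {"x": -0.0015, "y": 0.003, "z": 0.118, "ax": 0.0, "ay": 0.0, "az": -0.003, "grip": 0.2}, {"x": -0.0015, "y": 0.003, "z": 0.118, "ax": 0.0, "ay": 0.0, "az": -0.003, "grip": 0.2}, {"x": -0.0015, "y": 0.003, "z": 0.118, "ax": 0.0, "ay": 0.0, "az": -0.003, "grip": 0.2}]' --force 80

```text
time: 3.55
tool_pos: [0.5703, 0.3356, 0.0087]
tcp_rot: [-3.12, -0.355, -0.007]
wrist_force: [-0.8, -0.2, -0.5]
width: 0.513
grip_force: 0.0
```

```bash
python3 -c "
from h import *
import cv2
go([.5684,.3334,.006],.2253)
c=imaging.read_camera('wrist');pickle.dump(c,open('pics/w2.pkl','wb'))
cv2.imwrite('pics/w2.png',cv2.resize(c['img'][...,::-1],(800,600),interpolation=cv2.INTER_CUBIC))"
```

```text
t 3.55 pos [0.5703 0.3356 0.0087] yaw 0.2265 F [-0.8 -0.2 -0.5] grip 0.513 0.0
shift [-0.0048  0.0034  0.0053] turn [-0.002 -0.008  0.002] rows 0.07884519079537698 0.031430168952641
```

View pics/w2.png

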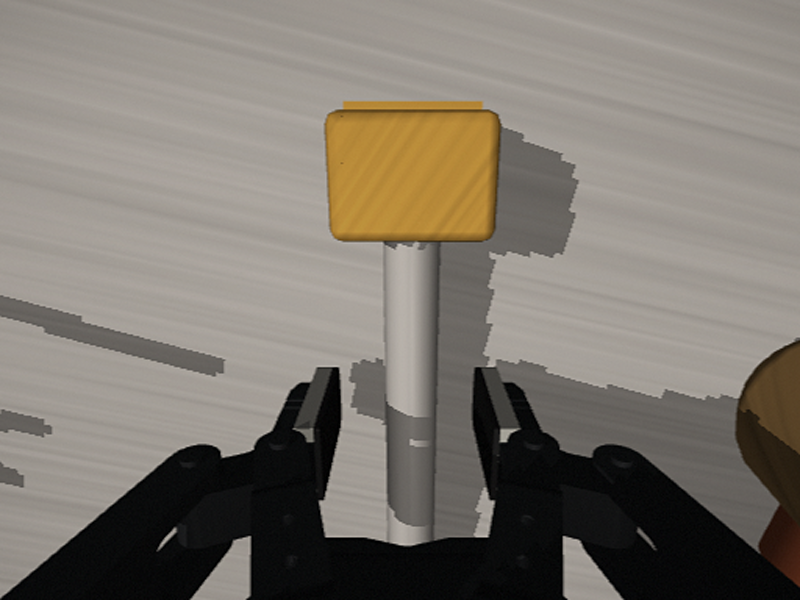

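The wrist view shows the bar centred between the pads: bar at column 411, pad midpoint 406. The head's top face has its rear edge at row 240 and its front edge at row 112. I'll refit the balance point from this closer view.

Run:
```python
from h import *
c=load("w2");k=512/800
U=np.array([(332,241),(494,241),(500,110),(326,110)])*k
L=[[.057,.02,.04],[.057,-.02,.04],[.087,-.02,.04],[.087,.02,.04]]
p,r=fit([(c,L,U)],[.57,.333,.2166]);print(p,r.round(1).tolist())
go([p[0],p[1],.006],p[2])
```

```text
[0.56918509 0.33346256 0.22627588] [[-1.8, 1.4], [1.6, 1.4], [2.9, -0.8], [-2.4, -0.7]]
t 3.6 pos [0.57   0.3354 0.0082] yaw 0.2264 F [-0.1 -0.4 -0.2] grip 0.424 0.0
shift [-0.0025  0.0035  0.0044] turn [-0.002 -0.007  0.   ] rows 0.06158547915333883 0.025744568221853628
```

Request:
step_arm --series '[{"x": -0.0025, "y": 0.0035, "z": 0.004, "ax": 0.0, "ay": 0.0, "az": 0.0, "grip": 0.4}, {"x": -0.0025, "y": 0.0035, "z": 0.004, "ax": 0.0, "ay": 0.0, "az": 0.0, "grip": 1.0}, {"x": -0.0025, "y": 0.0035, "z": 0.004, "ax": 0.0, "ay": 0.0, "az": 0.0, "grip": 1.0}, {"x": -0.0025, "y": 0.0035, "z": 0.004, "ax": 0.0, "ay": 0.0, "az": 0.0, "grip": 1.0}, {"x": -0.0025, "y": 0.0035, "z": 0.004, "ax": 0.0, "ay": 0.0, "az": 0.0, "grip": 1.0}, {"x": -0.0025, "y": 0.0035, "z": 0.004, "ax": 0.0, "ay": 0.0, "az": 0.0, "grip": 1.0}]' --force 80

```text
time: 4.2
tool_pos: [0.5676, 0.3329, 0.0045]
tcp_rot: [-3.121, -0.355, -0.0]
wrist_force: [-2.0, 0.3, 5.8]
width: 0.157
grip_force: 78.2
```

Request:
step_arm --series '[{"x": 0.0, "y": 0.0, "z": -0.02, "ax": 0.0, "ay": 0.0, "az": 0.0, "grip": 1.0}, {"x": 0.0, "y": 0.0, "z": -0.06, "ax": 0.0, "ay": 0.0, "az": 0.0, "grip": 1.0}, {"x": 0.0, "y": 0.0, "z": -0.1, "ax": 0.0, "ay": 0.0, "az": 0.0, "grip": 1.0}, {"x": 0.0, "y": 0.0, "z": -0.12, "ax": 0.0, "ay": 0.0, "az": 0.0, "grip": 1.0}, {"x": 0.0, "y": 0.0, "z": -0.12, "ax": 0.0, "ay": 0.0, "az": 0.0, "grip": 1.0}]'

```text
time: 4.7
tool_pos: [0.568, 0.3327, 0.0644]
tcp_rot: [-3.121, -0.355, -0.002]
wrist_force: [0.6, 1.0, -7.6]
width: 0.158
grip_force: 78.9
```

Run:
```python
from h import *
import cv2
s=bot.read_state();print(s["torque"].round(3))
go([.5684,.3334,.25],.2253)
A=[]
for n in("side","wrist"):
    c=imaging.read_camera(n);pickle.dump(c,open(f'pics/{n}3.pkl','wb'));A.append(c["img"][...,::-1])
o=np.vstack([cv2.resize(A[0][230:320,120:300],(600,300),interpolation=cv2.INTER_CUBIC),cv2.resize(A[1],(400,300))[:, :].copy() if 0 else np.pad(cv2.resize(A[1],(400,300)),((0,0),(0,200),(0,0)))])
cv2.imwrite('pics/m3.png',o)
```

```text
[ 0.003 -0.053  0.03 ]
t 4.7 pos [0.568  0.3327 0.0644] yaw 0.2265 F [ 0.6  1.  -7.6] grip 0.158 78.9
shift [ 0.0016 -0.0012 -0.3711] turn [-0.    -0.003  0.002] rows 3.7111500066825958 0.01198294794088294
```

View pics/m3.png

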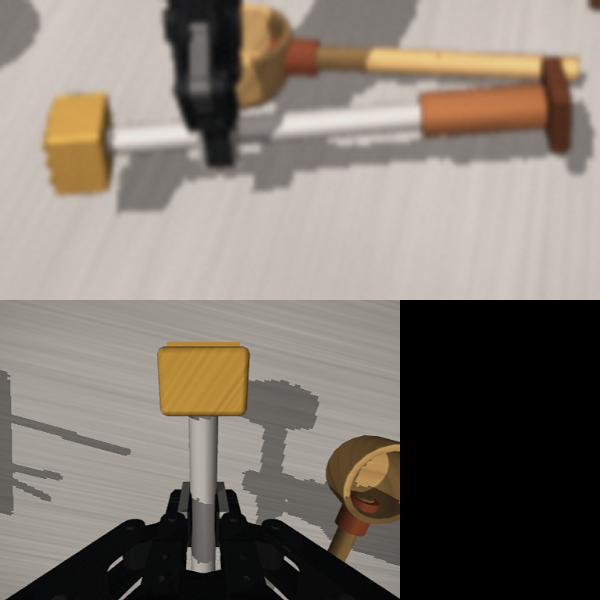

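The crop shows the stamp lifted: head junction at (108,139) and grip front at (422,113), with the block untouched. I'll work out the tilt from both ends.

Run:
```python
from h import *
D,c=load("side3"),load("wrist3")
def f(u,l,p):
    from scipy.optimize import minimize_scalar
    g=lambda z:np.linalg.norm(proj(D,place(p,[[l,0,z]]))[0]-u)
    r=minimize_scalar(g,bounds=(0,.2),method="bounded");return r.x.round(4),round(r.fun,2)
p=(.5688,.3330,.2265)
for nm,pts in(("lifted",[((152.4,271.7),.057),((246.6,263.9),-.113)]),):
    print(nm,[f(np.array(u),l,p) for u,l in pts])
print("before",[f(np.array(u),l,p) for u,l in(((158.4,296),.057),((247.4,289.4),-.113))])
# wrist head now vs expected level
X=place(p,[[.057,.02,.1],[.057,-.02,.1],[.087,-.02,.1],[.087,.02,.1]])
print(proj(c,X).round(0).tolist(), "seen",(np.array([(163,115),(245,115),(249,47),(158,47)])*512/400).round(0).tolist())
for i in range(3): print(bot.read_state()["torque"].round(3),bot.read_state()["wrist_force"].round(2))
print(bot.read_state()["q"].round(3))
# route: midpoint high & rest hover
go([.60,.05,.25],-.3); go([.5356,-.1966,.2],-1.0553)
```

```text
lifted [(np.float64(0.0805), np.float64(0.31)), (np.float64(0.0805), np.float64(0.6))]
before [(np.float64(0.021), np.float64(1.47)), (np.float64(0.0185), np.float64(0.41))]
[[202.0, 151.0], [315.0, 151.0], [321.0, 59.0], [196.0, 59.0]] seen [[209.0, 147.0], [314.0, 147.0], [319.0, 60.0], [202.0, 60.0]]
[-0.06   0.058 -0.005] [ 0.37  0.5  -9.5 ]
[-0.06   0.058 -0.005] [ 0.37  0.5  -9.5 ]
[-0.06   0.058 -0.005] [ 0.37  0.5  -9.5 ]
[ 0.492  0.377  1.787 -0.     0.98   1.837]
t 4.8 pos [0.5666 0.332  0.0624] yaw 0.2264 F [ 0.4  0.5 -9.5] grip 0.157 78.9
shift [-0.0623  0.5649 -0.3746] turn [0.002 0.004 1.005] rows 6.806423978276994 3.511408668580324
t 4.8 pos [0.5666 0.332  0.0624] yaw 0.2264 F [ 0.4  0.5 -9.5] grip 0.157 78.9
shift [-0.2983  1.0165 -0.2738] turn [0.004 0.003 2.448] rows 10.941725772538195 8.549282659206478
```

The stamp hangs level: both ends sit at z = 0.0805. Next I lift it and carry it over, in gentle graded rows.

Request:
step_arm --series '[{"x": 0.0, "y": 0.0, "z": -0.06, "ax": 0.0, "ay": 0.0, "az": 0.0, "grip": 1.0}, {"x": 0.0, "y": 0.0, "z": -0.14, "ax": 0.0, "ay": 0.0, "az": 0.0, "grip": 1.0}, {"x": 0.0, "y": 0.0, "z": -0.22, "ax": 0.0, "ay": 0.0, "az": 0.0, "grip": 1.0}, {"x": 0.0, "y": 0.02, "z": -0.28, "ax": 0.0, "ay": 0.0, "az": 0.05, "grip": 1.0}, {"x": 0.0, "y": 0.06, "z": -0.31, "ax": 0.0, "ay": 0.0, "az": 0.15, "grip": 1.0}, {"x": 0.0, "y": 0.12, "z": -0.32, "ax": 0.0, "ay": 0.0, "az": 0.28, "grip": 1.0}, {"x": -0.01, "y": 0.19, "z": -0.32, "ax": 0.0, "ay": 0.0, "az": 0.42, "grip": 1.0}, {"x": -0.02, "y": 0.26, "z": -0.32, "ax": 0.0, "ay": 0.0, "az": 0.56, "grip": 1.0}, {"x": -0.03, "y": 0.33, "z": -0.32, "ax": 0.0, "ay": 0.0, "az": 0.7, "grip": 1.0}, {"x": -0.04, "y": 0.4, "z": -0.32, "ax": 0.0, "ay": 0.0, "az": 0.84, "grip": 1.0}, {"x": -0.05, "y": 0.46, "z": -0.32, "ax": 0.0, "ay": 0.0, "az": 0.94, "grip": 1.0}, {"x": -0.05, "y": 0.49, "z": -0.32, "ax": 0.0, "ay": 0.0, "az": 1.0, "grip": 1.0}]'

```text
time: 6.0
tool_pos: [0.5962, 0.084, 0.2207]
tcp_rot: [3.102, -0.474, -0.008]
wrist_force: [0.6, 1.2, -9.8]
width: 0.153
grip_force: 79.5
```

```bash
python3 -c "
from h import *
go([.5356,-.1966,.2],-1.0553)"
```

```text
t 6.0 pos [0.5962 0.084  0.2207] yaw -0.303 F [ 0.6  1.2 -9.8] grip 0.153 79.5
shift [0.052  0.5716 0.0435] turn [0.01  0.005 1.437] rows 5.756455581386044 5.018223019333202
```

Request:
step_arm --series '[{"x": 0.0, "y": 0.03, "z": 0.0, "ax": 0.0, "ay": 0.0, "az": 0.06, "grip": 1.0}, {"x": 0.01, "y": 0.08, "z": 0.0, "ax": 0.0, "ay": 0.0, "az": 0.16, "grip": 1.0}, {"x": 0.01, "y": 0.14, "z": 0.0, "ax": 0.0, "ay": 0.0, "az": 0.3, "grip": 1.0}, {"x": 0.02, "y": 0.2, "z": 0.0, "ax": 0.0, "ay": 0.0, "az": 0.44, "grip": 1.0}, {"x": 0.03, "y": 0.26, "z": 0.0, "ax": 0.0, "ay": 0.0, "az": 0.58, "grip": 1.0}, {"x": 0.03, "y": 0.32, "z": 0.0, "ax": 0.0, "ay": 0.0, "az": 0.72, "grip": 1.0}, {"x": 0.04, "y": 0.38, "z": 0.0, "ax": 0.0, "ay": 0.0, "az": 0.86, "grip": 1.0}, {"x": 0.04, "y": 0.43, "z": 0.0, "ax": 0.0, "ay": 0.0, "az": 0.95, "grip": 1.0}, {"x": 0.04, "y": 0.46, "z": 0.0, "ax": 0.0, "ay": 0.0, "az": 1.0, "grip": 1.0}, {"x": 0.04, "y": 0.46, "z": 0.0, "ax": 0.0, "ay": 0.0, "az": 1.0, "grip": 1.0}]'

```text
time: 7.0
tool_pos: [0.5487, -0.1389, 0.223]
tcp_rot: [2.878, -1.257, -0.003]
wrist_force: [1.1, 0.4, -8.4]
width: 0.156
grip_force: 79.5
```

```bash
python3 -c "
from h import *
go([.5356,-.1966,.17],-1.0553)"
```

```text
t 7.0 pos [ 0.5487 -0.1389  0.223 ] yaw -0.8234 F [ 1.1  0.4 -8.4] grip 0.156 79.5
shift [0.067  0.0976 0.1059] turn [0.003 0.002 0.443] rows 1.5887120551996052 1.5467154119145459
```

Request:
step_arm --series '[{"x": 0.015, "y": 0.02, "z": 0.0, "ax": 0.0, "ay": 0.0, "az": 0.1, "grip": 1.0}, {"x": 0.04, "y": 0.06, "z": 0.02, "ax": 0.0, "ay": 0.0, "az": 0.25, "grip": 1.0}, {"x": 0.06, "y": 0.09, "z": 0.06, "ax": 0.0, "ay": 0.0, "az": 0.38, "grip": 1.0}, {"x": 0.067, "y": 0.098, "z": 0.09, "ax": 0.0, "ay": 0.0, "az": 0.443, "grip": 1.0}, {"x": 0.067, "y": 0.098, "z": 0.106, "ax": 0.0, "ay": 0.0, "az": 0.443, "grip": 1.0}, {"x": 0.067, "y": 0.098, "z": 0.106, "ax": 0.0, "ay": 0.0, "az": 0.443, "grip": 1.0}, {"x": 0.067, "y": 0.098, "z": 0.106, "ax": 0.0, "ay": 0.0, "az": 0.443, "grip": 1.0}]'

```text
time: 7.7
tool_pos: [0.5374, -0.1944, 0.1709]
tcp_rot: [-2.717, 1.576, 0.0]
wrist_force: [0.4, 0.7, -8.1]
width: 0.158
grip_force: 79.4
```

Run:
```python
from h import *
import cv2
go([.5356,-.1966,.1],-1.0553)
A=[]
for n in("scene","side","wrist"):
    c=imaging.read_camera(n);pickle.dump(c,open(f'pics/{n}4.pkl','wb'));A.append(c["img"][...,::-1])
z=lambda i,x,y,w,h,s:cv2.resize(i[y:y+h,x:x+w],(w*s,h*s),interpolation=cv2.INTER_CUBIC)
top=np.hstack([z(A[0],200,160,100,110,4),z(A[1],195,90,100,110,4)])  # 400x440 each
cv2.imwrite('pics/m4.png',np.vstack([top[:440],])); cv2.imwrite('pics/w4.png',cv2.resize(A[2],(800,600),interpolation=cv2.INTER_CUBIC))
```

```text
t 7.7 pos [ 0.5374 -0.1944  0.1709] yaw -1.051 F [ 0.4  0.7 -8.1] grip 0.158 79.4
shift [0.0021 0.0054 0.1418] turn [-0.001  0.001  0.008] rows 1.4191399919167205 0.028944761137864518
```

View pics/w4.png

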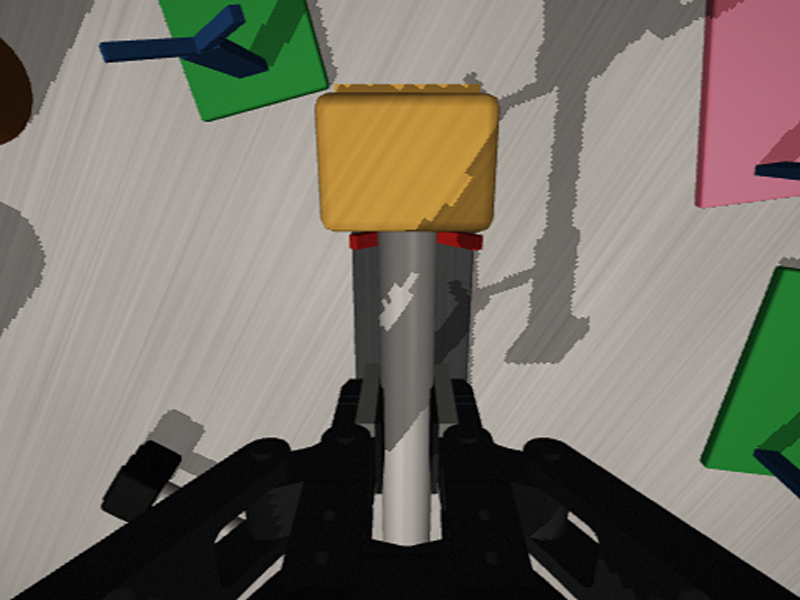

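View pics/m4.png

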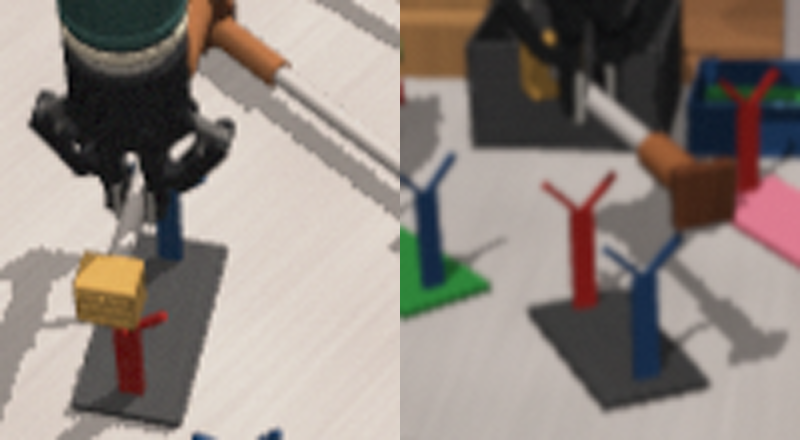

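The wrist view shows the red fork tips at (350,241) and (482,240), just behind the head's rear edge (row 230), and the bar at column 407. The fork's midpoint is at column 416, so a small sideways correction may be due. I'll measure the offset.

Run:
```python
from h import *
c=load("wrist4");k=512/800
s=bot.read_state();M=Rot.from_rotvec(s["tcp_rot"]).as_matrix()
loc=lambda X:((X-s["tool_pos"])@M*1000).round(1)
tips=[onplane(c,np.array(u)*k,.113) for u in((350,242),(482,241))]
print("tips",loc(np.array(tips)),np.linalg.norm(tips[0]-tips[1]),"mid world",np.mean(tips,0).round(4))
print("base edges",loc(np.array([onplane(c,np.array(u)*k,.01) for u in((355,290),(357,370),(473,290),(469,370))])))
for zc in(.187,):
    T=np.array([onplane(c,np.array(u)*k,zc+.02) for u in((322,231),(494,231),(498,96),(317,96))]);print("head",loc(T))
    print("bar",loc(np.array([onplane(c,np.array(u)*k,zc) for u in((408,240),(407,500))])))
# rest refined: base corner consistency
print("w predicted rest red fork", (proj(c,place((.5356,-.1966,-1.0553),[[.036,.025,.113],[.036,-.025,.113]]))/k).round(0).tolist())
```

```text
tips [[ 36.7 -23.5  59.1]
 [ 37.2  33.4  59. ]] 0.05687307975582706 mid world [ 0.5522 -0.2296  0.113 ]
base edges [[-18.7 -33.7 162.1]
 [-78.6 -34.4 162. ]
 [-18.6  45.6 161.9]
 [-78.5  45.3 161.8]]
head [[ 59.9 -18.5 -34.8]
 [ 59.9  20.9 -34.9]
 [ 88.5  20.  -34.9]
 [ 88.5 -18.  -34.8]]
bar [[ 53.5   1.2 -14.9]
 [-33.9   1.  -15. ]]
w predicted rest red fork [[354.0, 243.0], [470.0, 244.0]]
```

Bar to fork offset: about +4.2 mm in tool y, −0.8 mm in x and a slight turn. I'll apply it while lowering to just above the seat.

Request:
step_arm --series '[{"x": -0.0016, "y": 0.0085, "z": 0.0, "ax": 0.0, "ay": 0.0, "az": 0.012, "grip": 1.0}, {"x": -0.0016, "y": 0.0085, "z": 0.0, "ax": 0.0, "ay": 0.0, "az": 0.012, "grip": 1.0}, {"x": -0.0016, "y": 0.0085, "z": 0.03, "ax": 0.0, "ay": 0.0, "az": 0.012, "grip": 1.0}, {"x": -0.0016, "y": 0.0085, "z": 0.06, "ax": 0.0, "ay": 0.0, "az": 0.012, "grip": 1.0}, {"x": -0.0016, "y": 0.0085, "z": 0.09, "ax": 0.0, "ay": 0.0, "az": 0.012, "grip": 1.0}, {"x": -0.0016, "y": 0.0085, "z": 0.11, "ax": 0.0, "ay": 0.0, "az": 0.012, "grip": 1.0}, {"x": -0.0016, "y": 0.0085, "z": 0.125, "ax": 0.0, "ay": 0.0, "az": 0.012, "grip": 1.0}, {"x": -0.0016, "y": 0.0085, "z": 0.13, "ax": 0.0, "ay": 0.0, "az": 0.012, "grip": 1.0}, {"x": -0.0016, "y": 0.0085, "z": 0.13, "ax": 0.0, "ay": 0.0, "az": 0.012, "grip": 1.0}, {"x": -0.0016, "y": 0.0085, "z": 0.13, "ax": 0.0, "ay": 0.0, "az": 0.012, "grip": 1.0}]'

```text
time: 8.85
tool_pos: [0.5335, -0.1971, 0.1064]
tcp_rot: [-2.711, 1.587, -0.002]
wrist_force: [0.0, -0.1, -8.8]
width: 0.155
grip_force: 79.6
```

Run:
```python
from h import *
import cv2
A=[]
for n in("wrist","side"):
    c=imaging.read_camera(n);pickle.dump(c,open(f'pics/{n}5.pkl','wb'));A.append(c["img"][...,::-1])
z=lambda i,x,y,w,h,s:cv2.resize(i[y:y+h,x:x+w],(w*s,h*s),interpolation=cv2.INTER_CUBIC)
o=np.hstack([z(A[0],195,50,130,200,3),np.pad(z(A[1],205,110,82,100,5),((0,100),(0,0),(0,0)))]);print(o.shape)
cv2.imwrite('pics/m5.png',o[:600,:800])
go([.5356,-.1966,.084],-1.0553)
```

```text
(600, 800, 3)
t 8.95 pos [ 0.5336 -0.1971  0.1067] yaw -1.0589 F [ 0.8  0.2 -8.9] grip 0.154 79.6
shift [ 0.0009 -0.0039  0.0455] turn [-0.002 -0.003 -0.007] rows 0.4564615799609265 0.027050742824129732
```

View pics/m5.png

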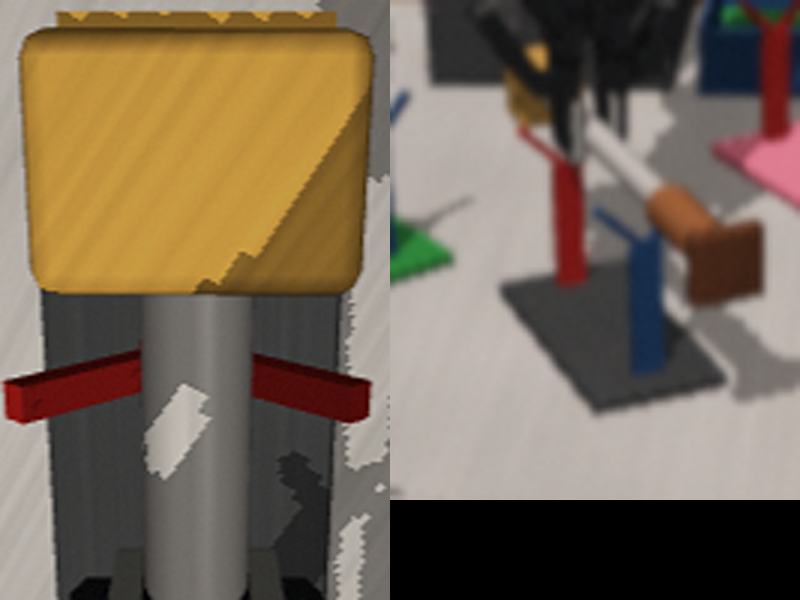

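The fork arms are symmetric about column 187 and the bar is at 197 in the crop, so I overshot slightly. I'll quantify it with the calibration.

Run:
```python
from h import *
c=load("wrist5")
s=bot.read_state();M=Rot.from_rotvec(s["tcp_rot"]).as_matrix()
loc=lambda L,z:((np.array([onplane(c,(195+u/3,50+v/3),z) for u,v in L])-s["tool_pos"])@M*1000).round(1)[:,:2].tolist()
print("tips",loc([(5,402),(370,400)],.114),"inner",loc([(23,400),(350,400)],.114))
print("base",loc([(45,330),(57,560),(342,330),(327,560)],.01))
print("bar",loc([(197.5,310),(197.5,400),(197.5,580)],.1225))
print("head",loc([(33,292),(362,292),(372,35),(20,35)],.1425))
```

```text
tips [[37.5, -28.6], [37.8, 28.1]] inner [[37.8, -25.8], [37.8, 25.0]]
base [[24.4, -39.2], [-44.2, -39.3], [24.3, 40.2], [-44.1, 39.3]]
bar [[53.9, 1.3], [40.5, 1.3], [11.2, 1.3]]
head [[60.3, -18.2], [60.3, 20.6], [88.4, 20.1], [88.4, -18.1]]
```

Request:
step_arm --series '[{"x": -0.0014, "y": -0.0028, "z": 0.0, "ax": 0.0, "ay": 0.0, "az": 0.0, "grip": 1.0}, {"x": -0.0014, "y": -0.0028, "z": 0.01, "ax": 0.0, "ay": 0.0, "az": 0.0, "grip": 1.0}, {"x": -0.0014, "y": -0.0028, "z": 0.02, "ax": 0.0, "ay": 0.0, "az": 0.0, "grip": 1.0}, {"x": -0.0014, "y": -0.0028, "z": 0.03, "ax": 0.0, "ay": 0.0, "az": 0.0, "grip": 1.0}, {"x": -0.0014, "y": -0.0028, "z": 0.036, "ax": 0.0, "ay": 0.0, "az": 0.0, "grip": 1.0}, {"x": -0.0014, "y": -0.0028, "z": 0.039, "ax": 0.0, "ay": 0.0, "az": 0.0, "grip": 1.0}, {"x": -0.0014, "y": -0.0028, "z": 0.039, "ax": 0.0, "ay": 0.0, "az": 0.0, "grip": 1.0}, {"x": -0.0014, "y": -0.0028, "z": 0.039, "ax": 0.0, "ay": 0.0, "az": 0.0, "grip": 1.0}]'

```text
time: 9.75
tool_pos: [0.5339, -0.1956, 0.0864]
tcp_rot: [-2.711, 1.587, -0.0]
wrist_force: [0.1, 0.3, -8.7]
width: 0.158
grip_force: 79.6
```

No contact yet (still −8.7 N), so I go down in 1 mm steps.

Request:
step_arm --series '[{"x": 0.0, "y": 0.0, "z": 0.002, "ax": 0.0, "ay": 0.0, "az": 0.0, "grip": 1.0}, {"x": 0.0, "y": 0.0, "z": 0.003, "ax": 0.0, "ay": 0.0, "az": 0.0, "grip": 1.0}, {"x": 0.0, "y": 0.0, "z": 0.003, "ax": 0.0, "ay": 0.0, "az": 0.0, "grip": 1.0}]'

```text
time: 10.05
tool_pos: [0.5339, -0.1956, 0.0849]
tcp_rot: [-2.711, 1.587, -0.001]
wrist_force: [0.0, 0.1, -8.0]
width: 0.153
grip_force: 79.7
```

Request:
step_arm --series '[{"x": 0.0, "y": 0.0, "z": 0.001, "ax": 0.0, "ay": 0.0, "az": 0.0, "grip": 1.0}, {"x": 0.0, "y": 0.0, "z": 0.002, "ax": 0.0, "ay": 0.0, "az": 0.0, "grip": 1.0}, {"x": 0.0, "y": 0.0, "z": 0.002, "ax": 0.0, "ay": 0.0, "az": 0.0, "grip": 1.0}]'

```text
time: 10.35
tool_pos: [0.5342, -0.1956, 0.0844]
tcp_rot: [-2.711, 1.586, -0.001]
wrist_force: [-1.4, 0.9, -4.8]
width: 0.158
grip_force: 80.0
```

Request:
step_arm --series '[{"x": 0.0, "y": 0.0, "z": 0.001, "ax": 0.0, "ay": 0.0, "az": 0.0, "grip": 1.0}, {"x": 0.0, "y": 0.0, "z": 0.0015, "ax": 0.0, "ay": 0.0, "az": 0.0, "grip": 1.0}, {"x": 0.0, "y": 0.0, "z": 0.0015, "ax": 0.0, "ay": 0.0, "az": 0.0, "grip": 1.0}]'

```text
time: 10.65
tool_pos: [0.5343, -0.1956, 0.0843]
tcp_rot: [-2.711, 1.587, -0.002]
wrist_force: [-2.5, 2.1, 5.4]
width: 0.156
grip_force: 80.7
```

```bash
python3 -c "
from h import *
s=bot.read_state();print(s['wrist_force'].round(1),s['torque'].round(2),s['tool_pos'])"
```

```text
[-2.5  2.1  5.4] [0.46 0.48 0.06] [ 0.53430775 -0.19563408  0.08425338]
```

The rest now carries the stamp: wrist force has gone from −8.8 to +5.4 N. I'll ease the grip so it settles.

Request:
step_arm --series '[{"x": 0.0, "y": 0.0, "z": 0.0, "ax": 0.0, "ay": 0.0, "az": 0.0, "grip": 1.0}, {"x": 0.0, "y": 0.0, "z": 0.0, "ax": 0.0, "ay": 0.0, "az": 0.0, "grip": 1.0}, {"x": 0.0, "y": 0.0, "z": 0.0, "ax": 0.0, "ay": 0.0, "az": 0.0, "grip": 1.0}]' --force 20

```text
time: 10.95
tool_pos: [0.5343, -0.1956, 0.0842]
tcp_rot: [-2.711, 1.587, -0.002]
wrist_force: [-3.6, 2.6, 6.2]
width: 0.158
grip_force: 80.9
```

Run:
```python
from h import *
import cv2
s=bot.read_state();print(s['wrist_force'].round(1),s['torque'].round(2),s['tool_pos'])
A=[]
for n in("side","wrist"):
    c=imaging.read_camera(n);pickle.dump(c,open(f'pics/{n}6.pkl','wb'));A.append(c["img"][...,::-1])
z=lambda i,x,y,w,h,s:cv2.resize(i[y:y+h,x:x+w],(w*s,h*s),interpolation=cv2.INTER_CUBIC)
cv2.imwrite('pics/m6.png',np.hstack([z(A[0],205,110,82,100,5)[:500],z(A[1],195,50,130,166,3)[:498].copy() if 0 else np.pad(z(A[1],195,50,130,166,3),((0,2),(0,0),(0,0)))]))
```

```text
[-3.6  2.6  6.2] [0.48 0.57 0.06] [ 0.5343215  -0.19562759  0.08423671]
```

View pics/m6.png

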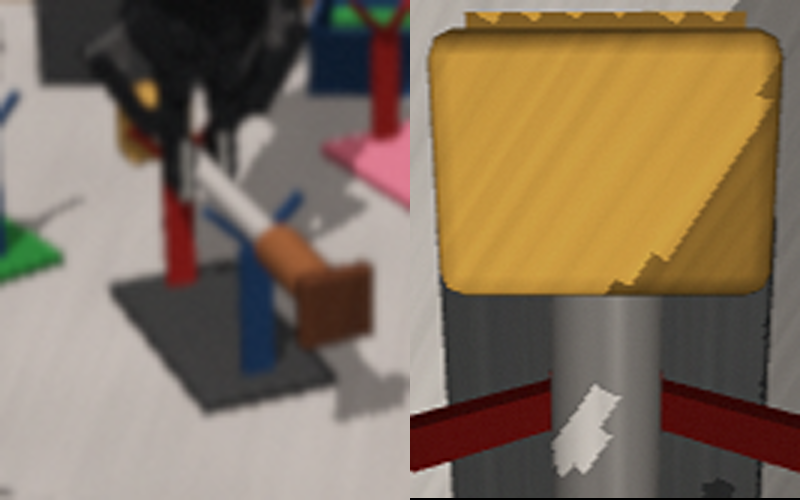

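The side crop shows the bar in the blue V with the grip just outside it, and the wrist crop shows the bar central in the red V. I'll open gently.

Request:
step_arm --series '[{"x": 0.0, "y": 0.0, "z": 0.0, "ax": 0.0, "ay": 0.0, "az": 0.0, "grip": 0.66}, {"x": 0.0, "y": 0.0, "z": 0.0, "ax": 0.0, "ay": 0.0, "az": 0.0, "grip": 0.63}, {"x": 0.0, "y": 0.0, "z": 0.0, "ax": 0.0, "ay": 0.0, "az": 0.0, "grip": 0.6}, {"x": 0.0, "y": 0.0, "z": 0.0, "ax": 0.0, "ay": 0.0, "az": 0.0, "grip": 0.5}, {"x": 0.0, "y": 0.0, "z": 0.0, "ax": 0.0, "ay": 0.0, "az": 0.0, "grip": 0.3}, {"x": 0.0, "y": 0.0, "z": 0.0, "ax": 0.0, "ay": 0.0, "az": 0.0, "grip": 0.0}, {"x": 0.0, "y": 0.0, "z": 0.0, "ax": 0.0, "ay": 0.0, "az": 0.0, "grip": -0.3}, {"x": 0.0, "y": 0.0, "z": 0.0, "ax": 0.0, "ay": 0.0, "az": 0.0, "grip": -0.3}, {"x": 0.0, "y": 0.0, "z": 0.0, "ax": 0.0, "ay": 0.0, "az": 0.0, "grip": -0.3}]'

```text
time: 11.95
tool_pos: [0.5338, -0.1956, 0.083]
tcp_rot: [2.711, -1.587, 0.0]
wrist_force: [0.1, 0.4, 0.4]
width: 0.65
grip_force: 0.0
```

Released, and the wrist force is back to zero. I'll raise the gripper straight up.

Request:
step_arm --series '[{"x": 0.0, "y": 0.0, "z": -0.02, "ax": 0.0, "ay": 0.0, "az": 0.0, "grip": -0.3}, {"x": 0.0, "y": 0.0, "z": -0.06, "ax": 0.0, "ay": 0.0, "az": 0.0, "grip": -0.3}, {"x": 0.0, "y": 0.0, "z": -0.12, "ax": 0.0, "ay": 0.0, "az": 0.0, "grip": -0.3}, {"x": 0.0, "y": 0.0, "z": -0.2, "ax": 0.0, "ay": 0.0, "az": 0.0, "grip": -0.3}, {"x": 0.0, "y": 0.0, "z": -0.28, "ax": 0.0, "ay": 0.0, "az": 0.0, "grip": -0.3}, {"x": 0.0, "y": 0.0, "z": -0.3, "ax": 0.0, "ay": 0.0, "az": 0.0, "grip": -0.3}, {"x": 0.0, "y": 0.0, "z": -0.3, "ax": 0.0, "ay": 0.0, "az": 0.0, "grip": -0.3}, {"x": 0.0, "y": 0.0, "z": -0.3, "ax": 0.0, "ay": 0.0, "az": 0.0, "grip": -0.3}]'

```text
time: 12.75
tool_pos: [0.5332, -0.1953, 0.2323]
tcp_rot: [2.711, -1.587, -0.002]
wrist_force: [-0.6, 0.5, -0.1]
width: 0.653
grip_force: 0.0
```

Run:
```python
from h import *
import cv2
A=[imaging.read_camera(n)["img"][...,::-1] for n in("side","wrist")]
z=lambda i,x,y,w,h,s:cv2.resize(i[y:y+h,x:x+w],(w*s,h*s),interpolation=cv2.INTER_CUBIC)
a=z(A[0],130,110,170,150,2);b=cv2.resize(A[1],(448,336));a=np.pad(a,((0,36),(0,0),(0,0)))
cv2.imwrite('pics/m7.png',np.hstack([a,b]));print(bot.read_state()["tool_pos"],bot.read_state()["wrist_force"].round(1))
```

```text
[ 0.53236958 -0.19498209  0.23066629] [-0.4 -0.9 -0.2]
```

View pics/m7.png

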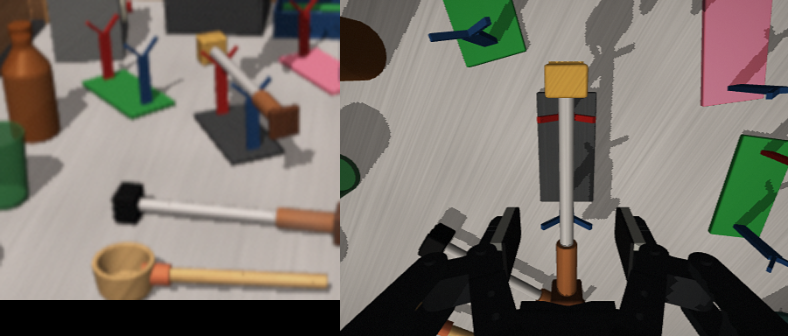

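The picture shows the stamp seated in both forks, with the brass head (567,80) just outside the red fork (567,118). The black-headed stamp and the block lie where they were, and the gripper is clear, so I'll hand in.

```bash
python3 -c "
from workcell import bot
print(bot.finish_job())"
```

```text
the job is handed in; nothing more can be done
None
```

I've handed the job in: the brass-headed stamp was gripped at its balance point, hung level when checked after the lift, and now rests in both forks with its head just outside the red one. It took about 13 s, and in the last pictures the black-headed stamp and the shaping block lay where they had been; no verdict came back.

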